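# Fill the gift box with wooden balls and fit its lid

### The job

Lift the wooden cup by its leaning handle and tip all six wooden balls out of it into the gift box, then stand the empty cup upright on the desk again. Then fit the flat lid into the box's mouth so that it sits fully home, flat and square on its ledge. Leave the jar and the stack of coasters where they are.

Things in the scene. Friction and masses are not known exactly. Their poses are not given: they have to be found in the camera images.
- box: Open plywood gift box on a thin black rubber mat; fixed, it does not shift. Outside 146 (its x) x 126 (its y) x 62 mm high, inside 116 x 96 mm, floor 6 mm thick. Origin: centre of its underside, on the desk; z up.
- box_seat (a point): Centre of the box's mouth at ledge height, 52 mm above the desk; axes as the box's. A level ledge 8 mm wide runs round the inside here; above it is the 10 mm deep pocket for the lid, 132 x 112 mm between 7 mm thick square-edged walls with no lead-in, up to the rim at 62 mm. The lid's underside belongs here.
- lid: The box's loose plywood lid, lying on the desk: plate 128 (its x) x 108 (its y) x 10 mm, 2 mm play per side in the pocket, fits either way round; seated, its top is flush with the rim. Origin: centre of the underside; z up. On top, in the middle, a bar handle along x, 70 x 14 mm, from z = 10 to 40 mm. 100 to 200 g.
- cup: Loose wooden cup, a flared round dish: outer radius 41 mm at the foot, 66 at the rim, 56 mm high, straight wall 4 mm, bottom 5 mm. Origin: centre of its underside; z up. Its flat handle is on its -x side and at the start points roughly away from the robot (cup yaw within 0.5 rad of 180 degrees). 130 to 210 g, plus six loose balls of 11 g.
- cup_grip (a point): Good pinching point on the centre line of the cup's handle, at (-97, 0, 88) mm in the cup's frame, axes as the cup's. The handle is a straight flat bar 12 mm thick (along cup y), 24 mm wide, leaning outward 40 degrees from vertical: from the rim at (-62, 0, 46) along (-0.643, 0, 0.766) for 95 mm; top at z = 126 mm.
- cup_lip (a point): Pouring lip: point of the cup's rim straight across from the handle, at (66, 0, 56) mm in the cup's frame. The balls roll freely; they start to leave over the lip when the cup leans past about 66 degrees (the slope of its wall), and about 85 degrees empties it.
- ball0: One of the six plain wooden balls, 27 mm across, 11 g, at the start in the cup, in one layer. Origin: its centre (its axes mean nothing).
- ball1: One of the six plain wooden balls, 27 mm across, 11 g, at the start in the cup, in one layer. Origin: its centre (its axes mean nothing).
- ball2: One of the six plain wooden balls, 27 mm across, 11 g, at the start in the cup, in one layer. Origin: its centre (its axes mean nothing).
- ball3: One of the six plain wooden balls, 27 mm across, 11 g, at the start in the cup, in one layer. Origin: its centre (its axes mean nothing).
- ball4: One of the six plain wooden balls, 27 mm across, 11 g, at the start in the cup, in one layer. Origin: its centre (its axes mean nothing).
- ball5: One of the six plain wooden balls, 27 mm across, 11 g, at the start in the cup, in one layer. Origin: its centre (its axes mean nothing).
- jar: Bystander: small glass jar with a lid, radius 36 mm, 90 mm high; origin: centre of its underside.
- coasters: Bystander: stack of round wooden coasters, radius 46 mm, 39 mm high; origin: centre of its underside.
There are look-alikes about, which are no part of the job. What is shaped like the lid but green, purple or turquoise is not meant.

How it is judged:
By the outcome, as a careful person would: the job done as asked, in the order asked, and still so for the second after the job is handed in, with the robot touching nothing.
It also fails if it takes over 72 s, if anything falls off the work surface, if the arm or the gripper's body presses on something with over 40 N, if the wrist force passes 120 N, or if a joint passes its speed limit or range.

### The arm

A 7-joint arm with a two-finger parallel gripper is mounted at the origin on the work surface. World frame = base frame: x ahead of the robot, y to its left, z up, the work surface at z = 0. Lengths are in m, angles in rad, forces in N, time in s.
With the tool pointing down it reaches from about 0.375 to 0.925 m from the base axis. Payload 3.1 kg.
Tool frame: the origin (TCP) lies on the centre line of the jaws, within the pads' length; the fingertips stand 8 mm ahead of it and the grasp point (between the pads) lies 11 mm behind it (r.tip_reach is the distance from the TCP to the fingertips, in m); z points along the fingers, y is the line along which they close (so a half turn about z gives the same grasp; the last joint's range is limited). The gripper opens to 85 mm and grips with 20 to 120 N. Pads are 22 mm wide; open, the fingers measure 114 mm over their backs; the gripper's body (76 mm by 85 mm) begins 54 mm behind the grasp point. The pads swing forward as they close: fully open they stand 13 mm farther back than shut.
Start: joints at [-1.31, 0.383, 0.044, 1.598, -0.018, 1.161, -0.05], TCP at [0.228, 0.609, 0.239] pointing down, gripper open.
Joint ranges: [-2.61, 2.61], [-0.41, 2.15], [-1.48, 1.57], [0, 2.5], [-1.57, 4.71], [0.05, 1.97], [-2.85, 2.85]. Speed limits (rad/s): [2.79, 2.79, 3.14, 3.14, 3.14, 3.14, 3.14].

### API

Orientations are given as a unit quaternion [w, x, y, z].
In Python, from workcell import r gives the robot as it stands.
- The arm moves only by the tool servo_tool, never from a script. Its argument "commands" is text: rows parted by semicolons, each of 7 numbers parted by spaces: the opening, from 0 (shut) to 1 (fully open), then the shift along the tool's x, y, z in cm, then the turn, a rotation vector about the tool's x, y, z in rad. A call has 1 to 8 rows; each row shifts and turns the commanded pose from where the row before left it, along the tool's axes as they then stand; what a row does not reach is not made up. A row lasts 1/10 s, in which the tool goes at most 50 mm and 8.59 degrees, less where a joint would pass 70% of its speed; a pose out of reach is approached as far as the arm can. A call is refused whole if a number of a shift passes 5 or a number of a turn 0.15, either way. A call with a gripper value outside its range is refused whole. The fingers move at their own pace and stop on an object; "newtons" is the grip in N (left out, the last holds). Time passes only in rows, so rows that do not move let the fingers close. It gives the time, the measured TCP pose, the force, the opening and the grip force at its end, in the units of the state.
- r.get_obs(): the state, without advancing time (a new reading comes with each control period).
- r.camera(name): name is "scene" or "top" or "wrist"; returns (picture, depth): 400x640x3 uint8, red, green, blue; 400x640 float32, m along the optical axis (not along the pixel's ray), 0 where there is no reading.
- r.calibration(name): a dict with "mtx" (3x3 intrinsics, pixels), "k1" (the pictures are not rectified: a ray, as slopes to the right and down, at radius r is drawn at 1 + k1 r^2 times it, then the intrinsics apply), "origin" and "rotation" of the camera in the world. Camera axes: x right, y down, z forward; pixel columns grow to the right and rows downward; lengths in m; the calibration is good to about 2 mm. A picture is of the moment at which its call begins: read the wrist's pose just before it. calibration takes no time and is no camera call; for the wrist camera it gives the pose at the moment of the call.
- r.sign_off(): hands the job in; it is judged then, once.
Trained networks look in the newest picture that a camera, given by its name, has taken for a name from the list of things; names that differ only in an ending like _2 or _b are one class to them, and where a whole thing is asked for, a point or a joint stands for the part that bears it (a point fixed in the world has none). Each returns a list of dicts, best first, with "p" (0 to 1); they miss things now and then, are a little off and sometimes report something else, mostly with a low value. They report only what shows in the picture. A call takes as long as a camera call. They do not tell look-alikes from the thing itself.
- r.masks_of(camera, target): "region" (400x640 bool, what is visible of it) and "point" ([column, row] in pixels, amid what is visible of it).
- r.tip_of(camera, target): "point" ([column, row] in pixels: a listed point, or the origin of a listed thing).
The state is a dict: "clock": time; "joint_positions": joint angles; "dq": joint speeds; "tau": joint torques, N m; "position": TCP position; "eef_rot": TCP orientation; "ft_force": force on the tool from outside, world axes, zero at the start; "ft_torque": the same for the moment, N m; "opening": finger opening in m; "gripper_force": force on a finger pad.
Only numpy, scipy, OpenCV 4.12 (cv2) and the standard library are available. Lean on these libraries where they do the work, as an engineer would, in place of code of your own. Each camera call takes 0.05 s, during which the arm holds its last target. There are 200 camera calls.

## Working session

There is one attempt and no reset: what is moved stays moved. The work goes in short steps, Python scripts to look and compute and a tool call to move; the robot and the scene stay as the last step left them, time stands still between calls to the robot, and variables do not carry over. Pictures are saved under pics/ and viewed, at most 10 in all, crops included, and the job is handed in when it is done.

Besides the shell and the picture viewer there is one more tool, called after "Call:" as name(argument=value, ...) on one line, values as JSON. servo_tool: Moves the arm, as the interface text tells. Its arguments: {"type":"object","properties":{"commands":{"type":"string"},"newtons":{"type":"number"}},"required":["commands"]}

```bash
mkdir -p pics; ls
cat > h.py <<'E'
import numpy as np, cv2
from scipy.spatial.transform import Rotation as R
from workcell import r
def world(cam,depth,cal,uv):
    uv=np.atleast_2d(np.array(uv,float)); M=np.array(cal['mtx'])
    d=np.c_[(uv[:,0]-M[0,2])/M[0,0],(uv[:,1]-M[1,2])/M[1,1]]; s=d.copy()
    for _ in range(8): s=d/(1+cal['k1']*(s**2).sum(1,keepdims=True))
    z=depth if np.ndim(depth)==1 else depth[np.clip(uv[:,1].round().astype(int),0,399),np.clip(uv[:,0].round().astype(int),0,639)]
    return (np.c_[s,np.ones(len(s))]*np.array(z)[:,None])@np.array(cal['rotation']).T+np.array(cal['origin'])
def mpts(cam,depth,cal,m):
    v,u=np.nonzero(m&(depth>0)); return world(cam,depth,cal,np.c_[u,v])
def save(n,img): cv2.imwrite('pics/'+n+'.png',img[...,::-1])
E
python3 - <<'E'
from h import *
im={}
for c in ['top','scene']:
    im[c],d=r.camera(c); cal=r.calibration(c)
    print(c,cal['origin'])
    for t in ['box','lid','cup','jar','coasters']:
        for q in r.masks_of(c,t)[:5]:
            P=mpts(c,d,cal,q['region']); print(t,round(q['p'],2),np.round(q['point']),q['region'].sum(),np.median(P,0).round(3) if len(P) else '',np.percentile(P,2,0).round(3),np.percentile(P,98,0).round(3))
    for t in ['cup_grip','cup_lip','box_seat','lid']:
        for q in r.tip_of(c,t)[:3]: print('tip',t,round(q['p'],2),np.round(q['point']),world(c,d,cal,q['point']).round(3))
save('both',cv2.resize(np.vstack([im['top'],im['scene']]),(480,600)))
save('top',im['top']);print(r.get_obs())
E
```

```text
pics
top [0.39911293 0.04894511 1.04749681]Traceback (most recent call last):
  File "<stdin>", line 8, in <module>
  File "h.py", line 11, in mpts
    v,u=np.nonzero(m&(depth>0)); return world(cam,depth,cal,np.c_[u,v])
                                        ~~~~~^^^^^^^^^^^^^^^^^^^^^^^^^^
  File "h.py", line 9, in world
    return (np.c_[s,np.ones(len(s))]*np.array(z)[:,None])@np.array(cal['rotation']).T+np.array(cal['origin'])
           ~~~~~~~~~~~~~~~~~~~~~~~~~~~~~~~~~~~~~~~~~~~~~~^~~~~~~~~~~~~~~~~~~~~~~~~~~~
ValueError: matmul: Input operand 1 has a mismatch in its core dimension 0, with gufunc signature (n?,k),(k,m?)->(n?,m?) (size 4 is different from 3)
```

```bash
sed -i "s/@np.array(cal\['rotation'\]).T/@R.from_quat(np.roll(cal['rotation'],-1)).as_matrix().T/" h.py
python3 - <<'E'
from h import *
im={}
for c in ['top','scene']:
    im[c],d=r.camera(c); cal=r.calibration(c)
    print(c,cal['origin'],cal['rotation'])
    for t in ['box','lid','cup','jar','coasters']:
        for q in r.masks_of(c,t)[:5]:
            P=mpts(c,d,cal,q['region']); print(t,round(q['p'],2),np.round(q['point']),q['region'].sum(),np.median(P,0).round(3) if len(P) else '',np.percentile(P,2,0).round(3),np.percentile(P,98,0).round(3))
    for t in ['cup_grip','cup_lip','box_seat','lid']:
        for q in r.tip_of(c,t)[:3]: print('tip',t,round(q['p'],2),np.round(q['point']),world(c,d,cal,q['point']).round(3))
save('both',cv2.resize(np.vstack([im['top'],im['scene']]),(480,600)))
save('top',im['top']);print(r.get_obs())
E
```

```text
top [0.39911293 0.04894511 1.04749681] [-0.06208779  0.71380214 -0.69558098  0.05290283]
box 0.93 [363. 188.] 4604 [ 0.595 -0.028  0.007] [ 0.507 -0.107 -0.001] [0.677 0.056 0.063]
lid 0.78 [220. 323.] 2806 [0.282 0.278 0.009] [0.219 0.225 0.005] [0.345 0.337 0.04 ]
lid 0.74 [165. 224.] 2656 [0.505 0.427 0.009] [ 0.438  0.36  -0.001] [0.575 0.498 0.04 ]
lid 0.59 [240. 240.] 2587 [0.471 0.246 0.009] [0.41  0.195 0.005] [0.533 0.304 0.04 ]
lid 0.56 [225. 147.] 2354 [0.686 0.299 0.009] [0.625 0.242 0.005] [0.753 0.362 0.04 ]
cup 0.56 [496. 243.] 2557 [ 0.481 -0.325  0.037] [ 0.407 -0.373  0.   ] [ 0.575 -0.241  0.115]
jar 0.86 [350. 105.] 1047 [0.772 0.009 0.087] [ 0.751 -0.024  0.002] [0.814 0.04  0.092]
tip cup_grip 0.94 [505. 205.] [[ 0.572 -0.367 -0.003]]
tip cup_grip 0.53 [350. 112.] [[0.758 0.006 0.088]]
tip cup_grip 0.42 [482. 249.] [[ 0.466 -0.298  0.029]]
tip cup_lip 0.91 [471. 274.] [[ 0.409 -0.28   0.   ]]
tip box_seat 0.61 [364. 186.] [[ 0.607 -0.032  0.006]]
tip box_seat 0.23 [344. 277.] [[0.395 0.013 0.038]]
tip lid 0.84 [239. 242.] [[0.467 0.248 0.041]]
tip lid 0.71 [168.
[... 1679 characters left out ...]
'joint_positions': array([-1.30981672,  0.3828945 ,  0.04389894,  1.59791184, -0.01791565,
        1.16122177, -0.04989429]), 'dq': array([-0.00034021,  0.00041963,  0.00044022,  0.00055308,  0.00124458,
       -0.00020016, -0.00025654]), 'tau': array([-5.08754920e-05, -4.33448696e+01,  1.02299787e+00, -2.49920636e+01,
        1.04480650e-02,  1.79150586e-03, -1.00957860e-05]), 'position': array([0.22820728, 0.60861138, 0.23926722]), 'eef_rot': array([-2.11258639e-05,  1.78406437e-01,  9.83956880e-01, -1.90160129e-05]), 'ft_force': array([ 0.30021976,  1.50914778, -0.17639379]), 'ft_torque': array([ 0.01711961, -0.01857108, -0.002829  ]), 'gripper_force': 0.0, 'opening': 0.08532918622047961}
```

View pics/both.png

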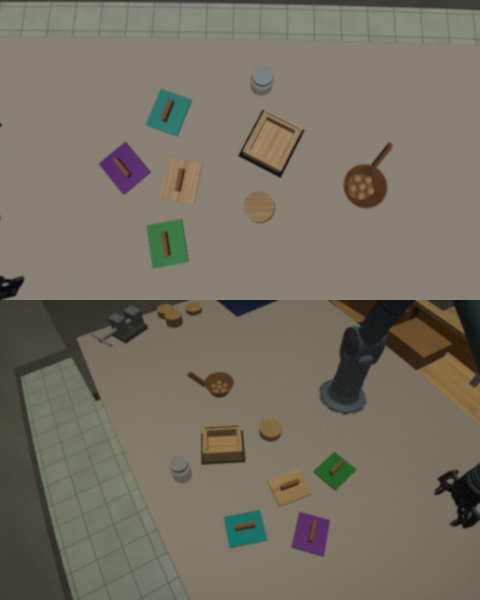

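Run:
```python
from h import *
im,d=r.camera('top'); cal=r.calibration('top')
v,u=np.mgrid[0:400,0:640]; P=world('top',d.ravel(),cal,np.c_[u.ravel(),v.ravel()]); ok=d.ravel()>0
def sel(c,rad,lo,hi): return P[ok&(np.hypot(P[:,0]-c[0],P[:,1]-c[1])<rad)&(P[:,2]>lo)&(P[:,2]<hi)]
for n,c,rad,lo,hi in [('lid',(.471,.248),.1,.005,.015),('lidbar',(.471,.248),.06,.033,.05),('box rim',(.597,-.027),.12,.055,.07),('box ledge',(.597,-.027),.12,.047,.055)]:
    q=sel(c,rad,lo,hi); (cx,cy),(w,h),a=cv2.minAreaRect((q[:,:2]*1000).astype(np.float32)); print(n,len(q),round(cx,1),round(cy,1),round(w,1),round(h,1),round(a,1),np.median(q[:,2]).round(4))
q=sel((.47,-.31),.2,.064,.14); rim=sel((.47,-.31),.12,.046,.063)
print('handle',len(q),q[:,:2].min(0),q[:,:2].max(0)); vx=cv2.fitLine(q[:,:2].astype(np.float32),cv2.DIST_HUBER,0,.001,.001).ravel(); print(vx, q[q[:,2].argmax()])
from scipy.optimize import least_squares
s=least_squares(lambda p:np.hypot(rim[:,0]-p[0],rim[:,1]-p[1])-.064,[.46,-.31],loss='soft_l1',f_scale=.003); print('cup c',s.x,len(rim),np.median(abs(s.fun)))
for k in [('desk',P[ok&(abs(P[:,0]-.4)<.05)&(abs(P[:,1]+.15)<.05)][:,2])]: print(k[0],np.median(k[1]))
hot=im.copy(); save('crop',np.hstack([cv2.resize(im[190:290,190:290],(400,400)),cv2.resize(im[140:240,315:415],(400,400))]))
```

```text
lid 2299 459.9 251.7 109.1 167.2 81.3 0.0091
lidbar 204 472.5 249.6 15.3 69.8 81.4 0.0387
box rim 798 597.8 -27.9 126.1 147.9 63.6 0.0608
box ledge 745 594.7 -26.0 122.7 140.5 63.9 0.0511
handle 295 [ 0.52216028 -0.35757008] [ 0.58533793 -0.3217523 ]
[ 0.9289632  -0.37017205  0.5462308  -0.33405054] [ 0.57189974 -0.34484306  0.12710585]
cup c [ 0.46576898 -0.29828644] 652 0.002057424011241711
desk -0.0008116610734445473
```

View pics/crop.png

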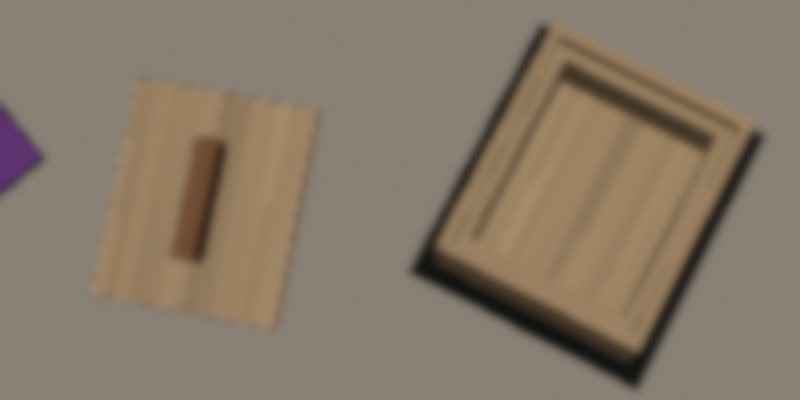

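```bash
cat >> h.py <<'E'
def tool(yx,tilt):  # yx: azimuth (deg) of tool x when down; tilt>0: z leans toward x (rad)
    a=np.radians(yx); x=np.array([np.cos(a),np.sin(a),0]); z=np.array([0,0,-1.]); y=np.cross(z,x)
    return R.from_matrix(np.c_[x,y,z])*R.from_rotvec([0,tilt,0])
def state():
    o=r.get_obs(); return np.array(o['position']),R.from_quat(np.roll(o['eef_rot'],-1))
def rows(wps,grip,step=.045,ang=.14,start=None,n=None):
    p,q=start or state(); out=[]
    for P,Q in wps:
        P=np.array(P); k=n or int(max(np.ceil(np.linalg.norm(P-p)/step-1e-6),np.ceil((q.inv()*Q).magnitude()/ang-1e-6),1))
        p0,q0=p,q; rv=(q0.inv()*Q).as_rotvec()
        for i in range(1,k+1):
            t=p0+(P-p0)*i/k; tq=q0*R.from_rotvec(rv*i/k)
            s=(q.inv().apply(t-p)*100).round(2); w=(q.inv()*tq).as_rotvec().round(3)
            p=p+q.apply(s/100); q=q*R.from_rotvec(w); out.append(' '.join(f'{a+0:g}' for a in [grip,*s,*w]))
    for i in range(0,len(out),8): print('; '.join(out[i:i+8]))
    print(len(out),'end',p.round(4)); return p,q
E
python3 - <<'E'
from h import *
g=np.array([.5556,-.3365,.088]); Q=tool(157.5,.4); z=Q.as_matrix()[:,2]; print(z)
rows([((.44,.12,.26),tool(160,0)),(g-.09*z,Q)],1)
E
```

```text
[-0.35977564  0.14902395 -0.92106099]
1 -3.08 -3.19 -0.17 0 0 -0.001; 1 -3.08 -3.2 -0.18 0 0 -0.001; 1 -3.08 -3.2 -0.17 0 0 0; 1 -3.07 -3.2 -0.17 0 0 -0.001; 1 -3.07 -3.2 -0.17 0 0 -0.001; 1 -3.07 -3.21 -0.18 0 0 -0.001; 1 -3.07 -3.2 -0.17 0 0 -0.001; 1 -3.06 -3.22 -0.17 0 0 0
1 -3.07 -3.21 -0.17 0 0 -0.001; 1 -3.05 -3.21 -0.18 0 0 -0.001; 1 -3.06 -3.22 -0.17 0 0 -0.001; 1 -3.05 -3.22 -0.17 0 0 -0.001; 1 -2.5 -3.26 0.74 -0.001 0.033 0.004; 1 -2.53 -3.25 0.66 0 0.034 0.003; 1 -2.56 -3.24 0.57 -0.001 0.033 0.004; 1 -2.6 -3.23 0.48 -0.001 0.033 0.003
1 -2.62 -3.23 0.39 -0.001 0.034 0.004; 1 -2.64 -3.21 0.3 0 0.033 0.004; 1 -2.66 -3.21 0.21 -0.001 0.033 0.003; 1 -2.68 -3.19 0.12 -0.001 0.034 0.004; 1 -2.7 -3.19 0.03 -0.001 0.033 0.004; 1 -2.7 -3.17 -0.07 0 0.033 0.003; 1 -2.72 -3.17 -0.16 -0.001 0.034 0.004; 1 -2.72 -3.15 -0.25 -0.001 0.033 0.003
24 end [ 0.588  -0.3499  0.1709]
```

Call:
servo_tool(commands="1 -3.1 -3.2 -0.2 0 0 0; 1 -3.1 -3.2 -0.2 0 0 0; 1 -3.1 -3.2 -0.2 0 0 0; 1 -3.1 -3.2 -0.2 0 0 0; 1 -3.1 -3.2 -0.2 0 0 0; 1 -3.1 -3.2 -0.2 0 0 0; 1 -3.1 -3.2 -0.2 0 0 0; 1 -3.1 -3.2 -0.2 0 0 0")

```text
clock: 1.95
position: [0.3711, 0.2801, 0.2557]
eef_rot: [0.0, 0.178, 0.984, 0.0]
ft_force: [1.4, -0.1, -0.6]
opening: 0.085
gripper_force: 0.0
```

Call:
servo_tool(commands="1 -3.1 -3.2 -0.2 0 0 0; 1 -3.1 -3.2 -0.2 0 0 0; 1 -3.1 -3.2 -0.2 0 0 0; 1 -3.1 -3.2 -0.2 0 0 0; 1 -2.5 -3.26 0.74 0 0.033 0.004; 1 -2.53 -3.25 0.66 0 0.034 0.003; 1 -2.56 -3.24 0.57 0 0.033 0.004; 1 -2.6 -3.23 0.48 0 0.033 0.003")

```text
clock: 2.75
position: [0.49, -0.0401, 0.234]
eef_rot: [-0.065, 0.185, 0.981, 0.013]
ft_force: [1.2, -0.6, 0.3]
opening: 0.0855
gripper_force: 0.0
```

Call:
servo_tool(commands="1 -2.62 -3.23 0.39 0 0.034 0.004; 1 -2.64 -3.21 0.3 0 0.033 0.004; 1 -2.66 -3.21 0.21 0 0.033 0.003; 1 -2.68 -3.19 0.12 0 0.034 0.004; 1 -2.7 -3.19 0.03 0 0.033 0.004; 1 -2.7 -3.17 -0.07 0 0.033 0.003; 1 -2.72 -3.17 -0.16 0 0.034 0.004; 1 -2.72 -3.15 -0.25 0 0.033 0.003")

```text
clock: 3.55
position: [0.5861, -0.3542, 0.175]
eef_rot: [-0.196, 0.195, 0.96, 0.036]
ft_force: [0.8, -0.8, 1.3]
opening: 0.0856
gripper_force: 0.0
```

Arrived above the handle; a close look with the wrist camera.

Run:
```python
from h import *
o=r.get_obs(); print(o['position'],o['joint_positions'].round(3))
cal=r.calibration('wrist'); im,d=r.camera('wrist'); save('w1',im); print(cal['origin'],d.min())
v,u=np.mgrid[0:400,0:640]; P=world('w',d.ravel(),cal,np.c_[u.ravel(),v.ravel()]); ok=d.ravel()>.03
np.save('P.npy',P[ok])
for t in ['cup_grip','cup_lip','cup']:
    for q in r.tip_of('wrist',t)[:2]: print(t,q['p'],q['point'],world('w',d,cal,q['point']).round(4))
q=P[ok&(np.hypot(P[:,0]-.55,P[:,1]+.334)<.06)&(P[:,2]>.066)&(P[:,2]<.122)]
print(len(q))
for lo in np.arange(.066,.122,.008):
    s=q[(q[:,2]>lo)&(q[:,2]<lo+.008)]
    if len(s)>20:print(round(lo+.004,3),len(s),s.mean(0).round(4),np.ptp(s[:,:2],axis=0).round(4))
```

```text
[ 0.58607545 -0.3542334   0.17504148] [ 0.098  0.845  0.659  1.231 -0.364  1.603  1.905]
[ 0.57600531 -0.34802435  0.32698772] 0.0
cup_grip 0.88 [326.1, 202.6] [[ 0.553  -0.3384  0.1042]]
cup_grip 0.45 [331.4, 31.0] [[ 0.4089 -0.2723  0.0578]]
cup_lip 0.64 [330.2, 30.5] [[ 0.4066 -0.2725  0.0556]]
cup 0.71 [330.3, 123.7] [[ 0.4765 -0.3017  0.0262]]
1255
0.07 94 [ 0.5263 -0.327   0.0701] [0.0099 0.0125]
0.078 96 [ 0.5323 -0.3301  0.0779] [0.0104 0.0133]
0.086 113 [ 0.5385 -0.3326  0.0859] [0.0101 0.0129]
0.094 126 [ 0.5446 -0.3355  0.0939] [0.0113 0.0127]
0.102 137 [ 0.5507 -0.3383  0.102 ] [0.0112 0.0133]
0.11 222 [ 0.564  -0.3445  0.1108] [0.0355 0.0235]
0.118 467 [ 0.5727 -0.3486  0.1181] [0.0275 0.0198]
```

View pics/w1.png

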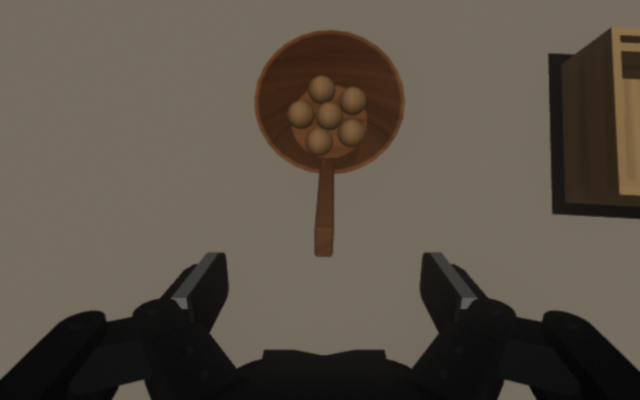

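Run:
```python
from h import *
g=np.array([.5543,-.3399,.088]); Q=tool(155.2,.4); z=Q.as_matrix()[:,2]
print(Q.inv().apply(state()[0]-g))
rows([(g-.05*z,Q),(g+.011*z,Q)],1,step=.03)
```

```text
[ 0.00271211 -0.0006347  -0.09195087]
1 -0.14 0.07 2.1 -0.01 -0.001 0.012; 1 -0.14 0.05 2.09 -0.01 -0.001 0.012; 1 0 0 2.03 0 0 0; 1 0 0 2.04 0 0 0; 1 0 0 2.03 0 0 0
5 end [ 0.5504 -0.3381  0.0779]
```

Call:
servo_tool(commands="1 -0.15 0.05 2.1 -0.01 0 0.012; 1 -0.15 0.05 2.1 -0.01 0 0.012; 1 0 0 2 0 0 0; 1 0 0 2 0 0 0; 1 0 0 2 0 0 0; 0 0 0 0 0 0 0; 0 0 0 0 0 0 0; 0 0 0 0 0 0 0", newtons=100)

```text
clock: 4.55
position: [0.5535, -0.3371, 0.0826]
eef_rot: [-0.192, 0.209, 0.958, 0.042]
ft_force: [-0.4, -0.0, 0.2]
opening: 0.044
gripper_force: 0.0
```

Call:
servo_tool(commands="0 0 0 0 0 0 0; 0 0 0 0 0 0 0; 0 0 0 0 0 0 0; 0 0 0 0 0 0 0")

```text
clock: 4.95
position: [0.5525, -0.3381, 0.0818]
eef_rot: [-0.193, 0.209, 0.958, 0.042]
ft_force: [0.6, -1.4, 4.2]
opening: 0.0107
gripper_force: 97.7
```

```bash
cat > pour.py <<'E'
from h import *
import json
def cupR(haz,th): return R.from_euler('z',haz+180,degrees=True)*R.from_euler('y',th)
E
python3 - <<'E'
from pour import *
p,q=state(); haz=-25.2; h=np.array([np.cos(np.radians(haz)),np.sin(np.radians(haz)),0])
c=np.array([.5543,-.3399,0])-.097*h; Rc=cupR(haz,0)
A=q.inv().apply(c-p); B=q.inv()*Rc   # cup in tool
np.savez('grip.npz',A=A,B=B.as_quat())
def tp(cpos,cR): Q=cR*B.inv(); return (np.array(cpos)-Q.apply(A),Q)
box=np.array([.597,-.028,0]); hz=-15; hh=np.array([np.cos(np.radians(hz)),np.sin(np.radians(hz)),0])
lip=np.array([.066,0,.056])
def L(th,z): Rr=cupR(hz,th); return tp(box+.02*hh+[0,0,z]-Rr.apply(lip),Rr)
s=rows([tp(c+[0,0,.1],cupR(haz,0)),L(0,.16)],0,step=.04)
D=np.radians
s=rows([L(D(t),z) for t,z in [(8,.15),(16,.14),(24,.13),(32,.12),(39,.11),(46,.1),(52,.095),(57,.095),(61,.095),(65,.095),(69,.095),(73,.095),(77,.095),(81,.095),(85,.095),(89,.095),(92,.095)]],0,step=.05,ang=.149,start=s)
print(s[1].as_matrix()[:,2])
E
```

```text
0 1.29 0 -3.07 0 0 0; 0 1.29 0 -3.08 0 0 0; 0 1.29 0 -3.07 0 0 0; 0 -0.89 3.68 -0.42 0.008 0 -0.018; 0 -0.96 3.67 -0.46 0.007 0 -0.018; 0 -1.03 3.64 -0.47 0.008 0 -0.019; 0 -1.09 3.62 -0.51 0.008 0 -0.018; 0 -1.16 3.59 -0.54 0.007 0 -0.018
0 -1.22 3.57 -0.56 0.008 0 -0.018; 0 -1.29 3.54 -0.59 0.008 0 -0.019; 0 -1.36 3.52 -0.62 0.007 0 -0.018; 0 -1.41 3.48 -0.64 0.008 0 -0.018
12 end [ 0.7716 -0.0739  0.1858]
0 0.94 0 -0.92 0.001 -0.14 0; 0 1.08 0.01 -0.87 0.001 -0.139 0.001; 0 1.21 0.01 -0.84 0.002 -0.14 0; 0 1.35 0.01 -0.84 0.001 -0.139 0.001; 0 1.31 0 -0.63 0.001 -0.123 0; 0 1.43 0.01 -0.66 0.001 -0.122 0.001; 0 1.17 0.01 -0.94 0.001 -0.105 0; 0 0.8 0 -1.17 0.001 -0.087 0
0 0.64 0.01 -0.94 0 -0.07 0.001; 0 0.63 0 -0.94 0.001 -0.069 0; 0 0.64 0 -0.94 0 -0.07 0; 0 0.63 0 -0.94 0.001 -0.07 0; 0 0.63 0.01 -0.95 0.001 -0.07 0.001; 0 0.64 0 -0.94 0 -0.07 0; 0 0.63 0 -0.94 0.001 -0.069 0; 0 0.63 0 -0.94 0 -0.07 0
0 0.47 0 -0.71 0.001 -0.053 0.001
17 end [ 0.5863 -0.0243  0.2546]
[ 0.9021825  -0.2454904  -0.35468465]
```

Call:
servo_tool(commands="0 0.4 0 -1 0 0 0; 0 0.9 0 -2.1 0 0 0; 0 1.3 0 -3.1 0 0 0; 0 1.3 0 -3.1 0 0 0; 0 -0.4 1.6 -0.2 0.004 0 -0.009; 0 -0.9 3.7 -0.5 0.008 0 -0.018; 0 -1 3.65 -0.5 0.008 0 -0.018; 0 -1 3.65 -0.5 0.008 0 -0.018")

```text
clock: 5.75
position: [0.6366, -0.2338, 0.1826]
eef_rot: [-0.196, 0.176, 0.964, 0.036]
ft_force: [0.6, -1.1, -2.5]
opening: 0.0107
gripper_force: 97.7
```

Call:
servo_tool(commands="0 -1.1 3.6 -0.5 0.008 0 -0.018; 0 -1.2 3.6 -0.5 0.008 0 -0.018; 0 -1.2 3.6 -0.6 0.008 0 -0.018; 0 -1.3 3.5 -0.6 0.008 0 -0.018; 0 -1.3 3.5 -0.6 0.008 0 -0.018; 0 -0.8 2 -0.4 0.004 0 -0.009; 0 0 0 0 0 0 0; 0 0 0 0 0 0 0")

```text
clock: 6.55
position: [0.7693, -0.0701, 0.1842]
eef_rot: [-0.198, 0.123, 0.972, 0.024]
ft_force: [-0.3, -1.2, -3.4]
opening: 0.0111
gripper_force: 97.8
```

```bash
cat >> pour.py <<'E'
def fit_cup():
    cal=r.calibration('wrist'); im,d=r.camera('wrist'); return im,d,cal
E
python3 - <<'E'
from pour import *
o=r.get_obs(); print(o['joint_positions'].round(3),o['position'].round(4),o['ft_force'].round(1),o['opening'])
z=np.load('grip.npz'); p,q=state(); B=R.from_quat(z['B']); Rc=q*B; c=p+q.apply(z['A'])
print('cup pred',c.round(4),Rc.as_euler('ZYX',degrees=True).round(1))
im,d=r.camera('top'); cal=r.calibration('top')
v,u=np.mgrid[0:400,0:640]; P=world('t',d.ravel(),cal,np.c_[u.ravel(),v.ravel()])
im2,d2=r.camera('scene'); save('s2',np.hstack([cv2.resize(im[130:260,280:460],(400,289)),cv2.resize(im2[100:230,200:380],(400,289))]))
for t in ['cup_lip','cup_grip','cup']:
    for Q in r.tip_of('scene',t)[:1]: print(t,Q['p'],world('s',d2,r.calibration('scene'),Q['point']).round(4))
E
```

```text
[-0.161  1.002  0.554  0.865 -0.463  1.776  1.579] [ 0.7693 -0.0701  0.1842] [-0.3 -1.2 -3.4] 0.011069560999003646
cup pred [ 0.6772 -0.0467  0.1029] [165.1  -0.3   0.2]
cup_lip 0.85 [[ 0.5656 -0.1521 -0.0007]]
cup_grip 0.62 [[ 0.777  -0.0631  0.2112]]
cup 0.9 [[ 0.6836 -0.0334  0.129 ]]
```

View pics/s2.png

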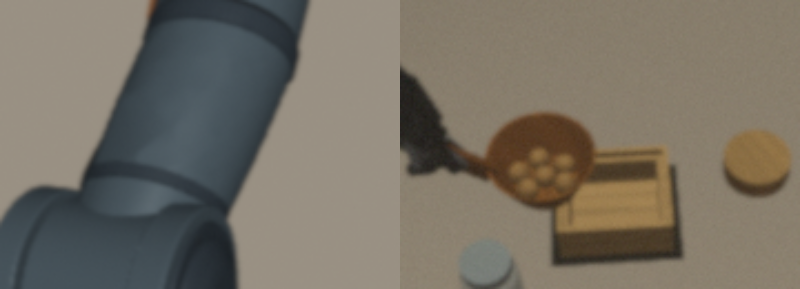

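Call:
servo_tool(commands="0 0.9 0 -0.9 0 -0.14 0; 0 1.1 0 -0.9 0 -0.14 0; 0 1.2 0 -0.85 0 -0.14 0; 0 1.35 0 -0.85 0 -0.14 0; 0 1.3 0 -0.65 0 -0.123 0; 0 1.45 0 -0.65 0 -0.123 0; 0 1.2 0 -0.95 0 -0.105 0; 0 0 0 0 0 0 0")

```text
clock: 7.6
position: [0.6786, -0.0498, 0.2304]
eef_rot: [0.241, 0.122, 0.962, -0.032]
ft_force: [-2.0, 0.2, -4.1]
opening: 0.0108
gripper_force: 98.1
```

```bash
cat > chk.py <<'E'
from pour import *
o=r.get_obs(); print(o['joint_positions'].round(3),o['position'].round(4),o['ft_force'].round(1))
z=np.load('grip.npz'); p,q=state(); B=R.from_quat(z['B']); Rc=q*B; c=p+q.apply(z['A'])
print('cup pred',c.round(4),Rc.as_euler('ZYX',degrees=True).round(1),'lip',(c+Rc.apply([.066,0,.056])).round(4))
def tp(cpos,cR): Q=cR*B.inv(); return (np.array(cpos)-Q.apply(z['A']),Q)
E
python3 - <<'E'
from chk import *
hz=-15
def L(th,lz): Rr=cupR(hz,np.radians(th)); return tp(np.array([.617,-.033,lz])-Rr.apply([.066,0,.056]),Rr)
rows([L(t,.095) for t in (57,61,65,69,73,77,81,85,89,93)],0,ang=.149)
E
```

```text
[-0.759  0.275  0.813  1.951 -0.144  0.525  1.411] [ 0.6786 -0.0498  0.2304] [-2.   0.2 -4.1]
cup pred [ 0.6823 -0.051   0.1054] [164.8  50.9  -0.4] lip [ 0.6001 -0.0291  0.0894]
0 -0.81 0.11 -1.08 0.006 -0.106 0; 0 0.63 0 -0.94 0.001 -0.07 0; 0 0.64 0 -0.95 0 -0.069 0; 0 0.63 0 -0.94 0.001 -0.07 0; 0 0.63 0.01 -0.94 0.001 -0.07 0.001; 0 0.64 0 -0.94 0 -0.07 0; 0 0.63 0 -0.94 0.001 -0.07 0; 0 0.63 0 -0.95 0.001 -0.069 0
0 0.64 0.01 -0.94 0 -0.07 0.001; 0 0.63 0 -0.94 0.001 -0.07 0
10 end [ 0.5842 -0.0233  0.254 ]
```

Call:
servo_tool(commands="0 -0.8 0.1 -1.1 0 -0.106 0; 0 0.65 0 -0.95 0 -0.07 0; 0 0.65 0 -0.95 0 -0.07 0; 0 0.65 0 -0.95 0 -0.07 0; 0 0.65 0 -0.95 0 -0.07 0; 0 0.65 0 -0.95 0 -0.07 0; 0 0.65 0 -0.95 0 -0.07 0; 0 0 0 0 0 0 0")

```text
clock: 8.4
position: [0.6487, -0.0505, 0.261]
eef_rot: [0.41, 0.121, 0.901, -0.069]
ft_force: [-0.9, -0.3, -2.5]
opening: 0.0109
gripper_force: 98.3
```

Run:
```python
from chk import *
hz=-15
def L(th,lz): Rr=cupR(hz,np.radians(th)); return tp(np.array([.617,-.033,lz])-Rr.apply([.066,0,.056]),Rr)
rows([L(t,.098) for t in (85,89,92)],0,ang=.149)
im,d=r.camera('scene'); save('s3',cv2.resize(im[100:230,200:380],(720,520)))
```

```text
[-1.478  0.21   1.463  2.244  0.952  0.119  0.288] [ 0.6487 -0.0505  0.261 ] [-0.9 -0.3 -2.5]
cup pred [ 0.6943 -0.0667  0.1457] [166.8  71.9   3.1] lip [ 0.6233 -0.0469  0.1004]
0 1.56 0.44 -1.76 -0.012 -0.114 0.002; 0 1.35 0.45 -1.91 -0.013 -0.115 0.001; 0 0.63 0.01 -0.94 0.001 -0.07 0; 0 0.47 0 -0.72 0 -0.052 0.001
4 end [ 0.5869 -0.024   0.2576]
```

View pics/s3.png

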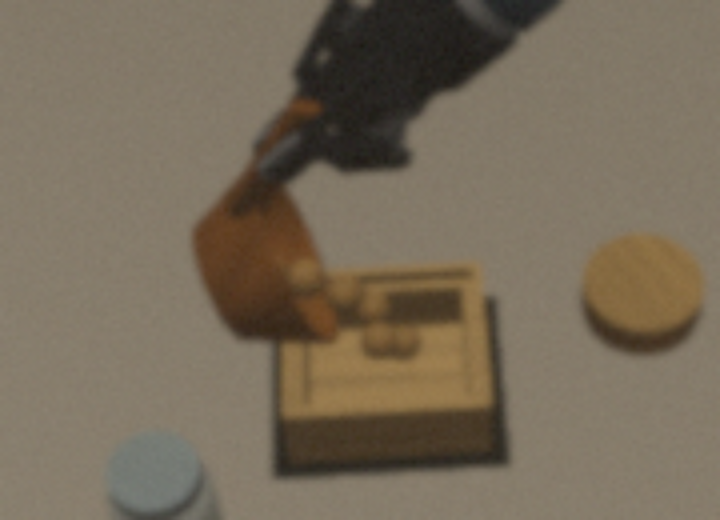

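Run:
```python
from chk import *
def L(th,lz): Rr=cupR(-15,np.radians(th)); return tp(np.array([.615,-.035,lz])-Rr.apply([.066,0,.056]),Rr)
rows([L(76,.115),L(80,.12),L(84,.125),L(88,.13)],0,ang=.149,n=1)
for c in ('scene',):
    im,d=r.camera(c); cal=r.calibration(c)
    for t in range(1):
        for q in r.masks_of(c,'ball0')[:8]:
            print(round(q['p'],2),q['point'],mpts(c,d,cal,q['region']).mean(0).round(3))
```

```text
[-1.478  0.21   1.462  2.243  0.947  0.118  0.292] [ 0.6492 -0.0501  0.2614] [ 0.5  0.1 -1.7]
cup pred [ 0.695  -0.066   0.1461] [166.5  71.9   2.8] lip [ 0.624  -0.0462  0.1008]
0 0.32 0.58 -2.79 -0.025 -0.071 0; 0 0.24 -0.01 -1.24 0.001 -0.07 0; 0 0.21 0 -1.21 0 -0.07 0; 0 0.2 0 -1.19 0.001 -0.07 0
4 end [ 0.5957 -0.0289  0.2914]
0.64 [289.9, 186.0] [ 0.592 -0.055  0.032]
0.43 [303.2, 183.1] [ 0.569 -0.036  0.027]
```

Call:
servo_tool(commands="0 0.3 0.5 -2.7 -0.025 -0.07 0; 0 0.2 0 -1.2 0 -0.07 0; 0 0.2 0 -1.2 0 -0.07 0; 0 0.2 0 -1.2 0 -0.07 0; 0 0 0 0 0 0 0")

```text
clock: 9.05
position: [0.6292, -0.0495, 0.2589]
eef_rot: [0.448, 0.122, 0.882, -0.088]
ft_force: [0.4, -0.1, -2.4]
opening: 0.0107
gripper_force: 98.4
```

Run:
```python
from chk import *
im,d=r.camera('scene'); im2,d2=r.camera('top');save('s4',np.hstack([cv2.resize(im[100:230,200:380],(480,347)),cv2.resize(im2[140:240,320:410],(312,347))]))
```

```text
[-1.642  0.147  1.558  2.332  1.824  0.248 -0.575] [ 0.6292 -0.0495  0.2589] [ 0.4 -0.1 -2.4]
cup pred [ 0.6836 -0.0714  0.1485] [171.8  76.9   9.2] lip [ 0.6167 -0.0527  0.0968]
```

View pics/s4.png

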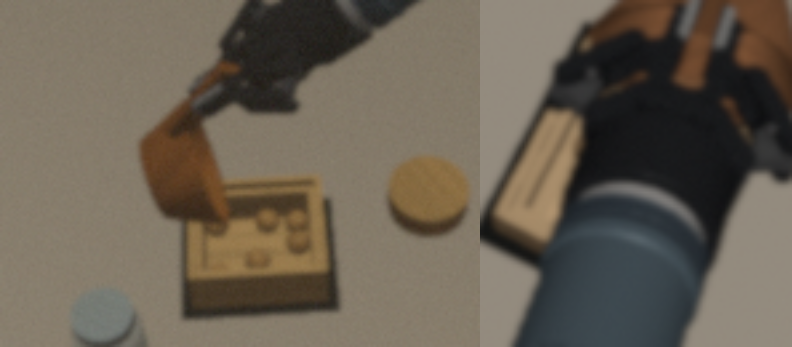

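Run:
```python
from chk import *
def L(th,lz): Rr=cupR(-15,np.radians(th)); return tp(np.array([.615,-.04,lz])-Rr.apply([.066,0,.056]),Rr)
rows([L(70,.1),L(62,.1),L(54,.1),L(46,.105),L(38,.115),L(30,.125),L(22,.14),L(14,.15)],0,ang=.149,n=1)
```

```text
[-1.64   0.148  1.558  2.329  1.819  0.248 -0.572] [ 0.6304 -0.0499  0.2603] [-0.2 -0.5 -0.7]
cup pred [ 0.6849 -0.0718  0.15  ] [171.5  77.    9. ] lip [ 0.6182 -0.053   0.0982]
0 -0.74 0.69 1.08 -0.054 0.123 0.002; 0 -1.06 0 2 -0.002 0.14 -0.001; 0 -1.06 0 2.01 -0.001 0.139 0; 0 -1.32 -0.01 1.58 -0.001 0.14 -0.001; 0 -1.46 -0.01 1.08 -0.001 0.14 0; 0 -1.32 0 1.04 -0.001 0.139 -0.001; 0 -1.25 -0.01 0.52 -0.002 0.14 0; 0 -1.05 -0.01 1 -0.001 0.14 -0.001
8 end [ 0.7597 -0.0779  0.2139]
```

Call:
servo_tool(commands="0 -0.7 0.7 1.1 -0.054 0.123 0; 0 -1.05 0 2 0 0.14 0; 0 -1.05 0 2 0 0.14 0; 0 -1.3 0 1.6 0 0.14 0; 0 -1.45 0 1.1 0 0.14 0; 0 -1.3 0 1 0 0.14 0; 0 -1.25 0 0.5 0 0.14 0; 0 -1 0 0.5 0 0.14 0")

```text
clock: 9.95
position: [0.6886, -0.0996, 0.2703]
eef_rot: [0.206, 0.167, 0.96, -0.095]
ft_force: [-0.0, -3.0, -0.9]
opening: 0.0108
gripper_force: 98.2
```

Run:
```python
from chk import *
im,d=r.camera('scene'); cal=r.calibration('scene')
for q in r.masks_of('scene','ball0')[:8]: print(round(q['p'],2),q['point'],mpts('s',d,cal,q['region']).mean(0).round(3))
save('s5',cv2.resize(im[100:230,200:380],(480,347)))
c0=np.array([.4665,-.2992,0])
rows([tp([.655,-.07,.12],cupR(-18,0)),tp(c0+[0,0,.1],cupR(-25.2,0)),tp(c0+[0,0,.02],cupR(-25.2,0))],0)
```

```text
[-0.621  0.284  0.692  1.812  0.102  0.725  1.179] [ 0.6886 -0.0996  0.2703] [-0.  -3.  -0.9]
cup pred [ 0.6816 -0.1121  0.1461] [165.2  47.9   9.1] lip [ 0.6014 -0.0817  0.1342]
0.48 [312.3, 183.9] [ 0.545 -0.031  0.029]
0.46 [300.3, 181.5] [ 0.574 -0.048  0.026]
0 -0.12 0.48 1.18 -0.017 0.122 -0.011; 0 -0.27 0.45 1.17 -0.017 0.121 -0.01; 0 -0.42 0.43 1.13 -0.017 0.122 -0.011; 0 -0.55 0.41 1.08 -0.017 0.121 -0.01; 0 -0.69 0.38 1.01 -0.017 0.122 -0.011; 0 -0.8 0.36 0.93 -0.017 0.122 -0.011; 0 -0.92 0.33 0.83 -0.017 0.121 -0.01; 0 1.36 -4.1 0.88 -0.007 0 0.016
0 1.29 -4.13 0.86 -0.007 0 0.017; 0 1.23 -4.16 0.82 -0.007 0 0.016; 0 1.15 -4.18 0.8 -0.007 0 0.017; 0 1.09 -4.2 0.76 -0.007 0 0.016; 0 1.02 -4.23 0.74 -0.007 0 0.017; 0 0.94 -4.25 0.71 -0.007 0 0.016; 0 -1.55 0 3.69 0 0 0; 0 -1.54 0 3.68 0 0 0
16 end [ 0.5524 -0.3387  0.1018]
```

View pics/s5.png

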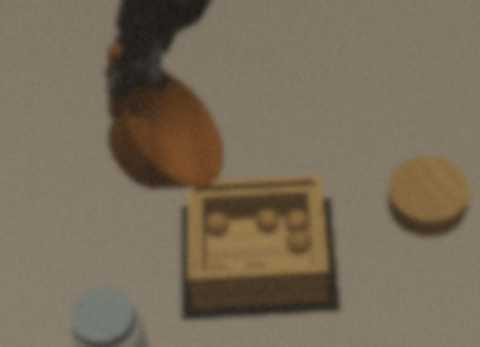

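Call:
servo_tool(commands="0 -0.1 0.5 1.2 -0.017 0.12 -0.01; 0 -0.3 0.45 1.2 -0.017 0.12 -0.01; 0 -0.4 0.45 1.1 -0.017 0.12 -0.01; 0 -0.55 0.4 1.1 -0.017 0.12 -0.01; 0 -0.7 0.4 1 -0.017 0.12 -0.01; 0 -0.8 0.35 0.9 -0.017 0.12 -0.01; 0 -0.9 0.35 0.8 -0.017 0.12 -0.01; 0 1.35 -4.1 0.9 -0.007 0 0.016")

```text
clock: 10.85
position: [0.7182, -0.1185, 0.1743]
eef_rot: [-0.199, 0.149, 0.968, 0.031]
ft_force: [-0.7, 2.6, -7.6]
opening: 0.0108
gripper_force: 98.2
```

Call:
servo_tool(commands="0 1.3 -4.1 0.85 -0.007 0 0.016; 0 1.2 -4.2 0.8 -0.007 0 0.016; 0 1.15 -4.2 0.8 -0.007 0 0.016; 0 1.1 -4.2 0.75 -0.007 0 0.016; 0 1 -4.2 0.75 -0.007 0 0.016; 0 0.9 -4.2 0.7 -0.007 0 0.016; 0 0 0 0 0 0 0; 0 0 0 0 0 0 0")

```text
clock: 11.65
position: [0.5477, -0.3366, 0.1775]
eef_rot: [-0.19, 0.209, 0.959, 0.041]
ft_force: [0.9, 1.1, -1.9]
opening: 0.0106
gripper_force: 98.3
```

Run:
```python
from chk import *
im,d=r.camera('scene'); cal=r.calibration('scene')
im2,d2=r.camera('top')
save('s6',np.hstack([cv2.resize(im[70:230,200:380],(390,347)),cv2.resize(im2[140:270,320:480],(410,347))]))
# observed cup in top depth: rim
cal=r.calibration('top'); v,u=np.mgrid[0:400,0:640]; P=world('t',d2.ravel(),cal,np.c_[u.ravel(),v.ravel()]); np.save('Pt.npy',P)
c0=np.array([.4665,-.2992,0])
rows([tp(c0+[0,0,.03],cupR(-25.2,0)),tp(c0+[0,0,.005],cupR(-25.2,0))],0)
```

```text
[ 0.121  0.729  0.564  1.372 -0.285  1.529  1.847] [ 0.5477 -0.3366  0.1775] [ 0.9  1.1 -1.9]
cup pred [ 0.4622 -0.2976  0.095 ] [1.549e+02 4.000e-01 1.000e-01] lip [ 0.4021 -0.2694  0.1505]
0 -1.44 -0.22 2.95 -0.001 0.004 0.004; 0 -1.46 -0.22 2.94 -0.002 0.003 0.003; 0 -0.97 0 2.3 0 0 0
3 end [ 0.5525 -0.3387  0.0868]
```

View pics/s6.png

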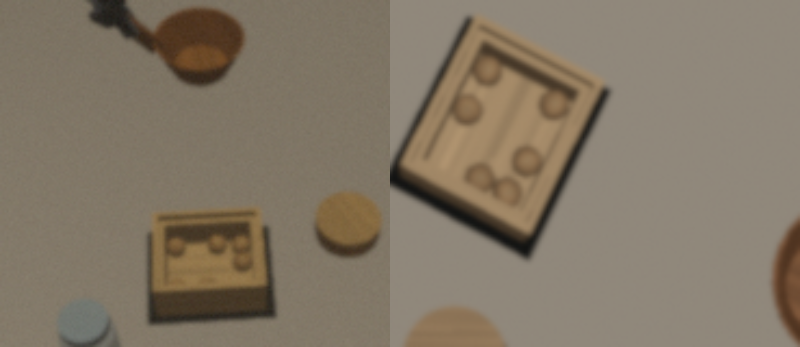

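Call:
servo_tool(commands="0 -1.4 -0.2 2.9 0 0.004 0.003; 0 -1.4 -0.2 2.9 0 0.003 0.003; 0 -0.7 0 1.8 0 0 0; 0 0 0 0 0 0 0; 0 0 0 0 0 0 0")

```text
clock: 12.25
position: [0.55, -0.3389, 0.0944]
eef_rot: [-0.194, 0.209, 0.958, 0.04]
ft_force: [-0.5, 0.3, -2.4]
opening: 0.0106
gripper_force: 98.0
```

Run:
```python
from chk import *
```

```text
[ 0.14   0.826  0.534  1.396 -0.316  1.421  1.856] [ 0.55   -0.3389  0.0944] [-0.5  0.3 -2.4]
cup pred [ 0.4638 -0.2998  0.0128] [ 1.549e+02 -1.000e-01  3.000e-01] lip [ 0.4042 -0.2716  0.0689]
```

Lower the last ~13 mm gently.

Call:
servo_tool(commands="0 -0.2 0 0.4 0 0 0; 0 -0.2 0 0.4 0 0 0; 0 -0.05 0 0.15 0 0 0; 0 -0.05 0 0.15 0 0 0; 0 0 0 0 0 0 0; 0 0 0 0 0 0 0")

```text
clock: 12.85
position: [0.5495, -0.3403, 0.0823]
eef_rot: [-0.194, 0.21, 0.957, 0.04]
ft_force: [-0.3, -0.1, -1.6]
opening: 0.0109
gripper_force: 98.1
```

Call:
servo_tool(commands="0 -0.05 0 0.1 0 0 0; 0 -0.05 0 0.1 0 0 0; 0 0 0 0 0 0 0")

```text
clock: 13.15
position: [0.55, -0.3407, 0.0816]
eef_rot: [-0.194, 0.21, 0.957, 0.04]
ft_force: [-0.7, 0.5, 5.0]
opening: 0.0109
gripper_force: 99.3
```

Call:
servo_tool(commands="1 0 0 0 0 0 0; 1 0 0 0 0 0 0; 1 0 0 0 0 0 0; 1 0 0 0 0 0 0; 1 0 0 -1.5 0 0 0; 1 0 0 -3 0 0 0; 1 0 0 -4 0 0 0; 1 0 0 -4 0 0 0")

```text
clock: 13.95
position: [0.5945, -0.3602, 0.1971]
eef_rot: [-0.194, 0.21, 0.957, 0.04]
ft_force: [0.9, -0.1, -0.3]
opening: 0.0853
gripper_force: 0.0
```

Run:
```python
from h import *
o=r.get_obs(); print(o['position'],o['joint_positions'].round(3),o['opening'])
lid=np.array([.4725,.2496,0]); Q=tool(171.4,0)
rows([((.46,-.1,.26),tool(162,.15)),(lid+[0,0,.16],Q)],1)
```

```text
[ 0.59445073 -0.36020358  0.19714508] [ 0.17   0.818  0.555  1.174 -0.305  1.642  1.831] 0.08527702964041951
1 3.39 2.57 0.44 0.004 -0.036 -0.016; 1 3.37 2.62 0.31 0.004 -0.035 -0.017; 1 3.33 2.69 0.18 0.003 -0.036 -0.016; 1 3.29 2.73 0.06 0.004 -0.035 -0.016; 1 3.24 2.79 -0.07 0.004 -0.036 -0.017; 1 3.2 2.84 -0.2 0.004 -0.036 -0.016; 1 3.13 2.9 -0.32 0.004 -0.035 -0.016; 1 0.89 3.74 1.26 0.001 -0.017 -0.018
1 0.85 3.75 1.24 0.002 -0.016 -0.018; 1 0.79 3.77 1.21 0.001 -0.017 -0.019; 1 0.75 3.79 1.2 0.001 -0.017 -0.018; 1 0.7 3.8 1.19 0.002 -0.016 -0.018; 1 0.65 3.82 1.16 0.001 -0.017 -0.018; 1 0.59 3.82 1.16 0.001 -0.017 -0.019; 1 0.55 3.85 1.13 0.002 -0.016 -0.018; 1 0.49 3.85 1.13 0.001 -0.017 -0.018
16 end [0.4725 0.2496 0.16  ]
```

Call:
servo_tool(commands="1 3.4 2.6 0.45 0.004 -0.036 -0.016; 1 3.4 2.6 0.3 0.004 -0.036 -0.016; 1 3.3 2.7 0.2 0.004 -0.036 -0.016; 1 3.3 2.7 0.1 0.004 -0.036 -0.016; 1 3.25 2.8 -0.1 0.004 -0.036 -0.016; 1 3.2 2.85 -0.2 0.004 -0.036 -0.016; 1 3.1 2.9 -0.3 0.004 -0.036 -0.016; 1 0.9 3.75 1.25 0 -0.017 -0.018")

```text
clock: 14.75
position: [0.4608, -0.0605, 0.2498]
eef_rot: [-0.061, 0.149, 0.987, 0.012]
ft_force: [1.1, -0.2, 0.2]
opening: 0.0855
gripper_force: 0.0
```

Call:
servo_tool(commands="1 0.85 3.75 1.25 0 -0.017 -0.018; 1 0.8 3.75 1.2 0 -0.017 -0.018; 1 0.75 3.8 1.2 0 -0.017 -0.018; 1 0.7 3.8 1.2 0 -0.017 -0.018; 1 0.65 3.8 1.15 0 -0.017 -0.018; 1 0.6 3.8 1.15 0 -0.017 -0.018; 1 0.55 3.85 1.15 0 -0.017 -0.018; 1 0.5 3.85 1.1 0 -0.017 -0.018")

```text
clock: 15.55
position: [0.4742, 0.2515, 0.1594]
eef_rot: [0.005, 0.077, 0.997, 0.005]
ft_force: [0.0, 0.3, 0.5]
opening: 0.0855
gripper_force: 0.0
```

Run:
```python
from h import *
o=r.get_obs(); print(o['position'],o['joint_positions'].round(3))
im,d=r.camera('top');cal=r.calibration('top'); v,u=np.mgrid[0:400,0:640]; P=world('t',d.ravel(),cal,np.c_[u.ravel(),v.ravel()])
def sel(P,c,rad,lo,hi): return P[(np.hypot(P[:,0]-c[0],P[:,1]-c[1])<rad)&(P[:,2]>lo)&(P[:,2]<hi)]
def rect(n,q): (cx,cy),(w,h),a=cv2.minAreaRect((q[:,:2]*1000).astype(np.float32)); print(n,len(q),round(cx,1),round(cy,1),round(w,1),round(h,1),round(a,2))
rim=sel(P,(.465,-.3),.1,.046,.066); print('cup rim',len(rim),rim.min(0).round(3),rim.max(0).round(3))
im,_=r.camera('wrist')  # settle
cal=r.calibration('wrist'); im,d=r.camera('wrist'); P=world('w',d.ravel(),cal,np.c_[u.ravel(),v.ravel()])
q=sel(P,(.4725,.2496),.055,.035,.046); rect('bar',q)
q=sel(P,(.4725,.2496),.09,.005,.014); q=q[np.hypot(q[:,0]-.4725,q[:,1]-.2496)<.09]; rect('plate',q)
save('w2',im)
```

```text
[0.47420034 0.2515304  0.15943239] [-0.769  0.255  0.233  1.963 -0.077  0.918  0.919]
cup rim 673 [ 0.398 -0.367  0.046] [ 0.55  -0.235  0.065]
bar 1441 472.1 251.1 13.8 69.3 80.71
plate 15193 472.7 250.8 108.3 128.3 81.03
```

View pics/w2.png

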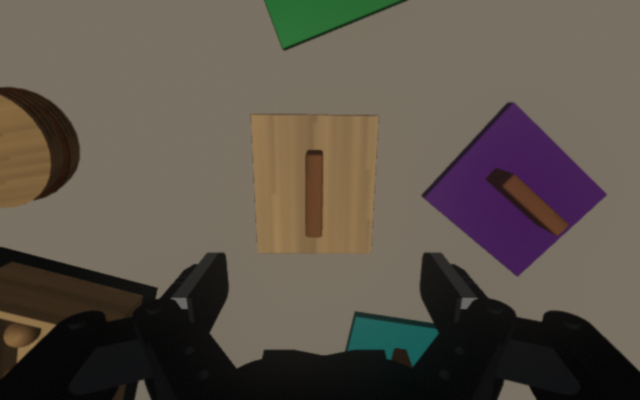

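Run:
```python
from h import *
rows([((.5985,-.027,.211),tool(153.6,0))],1)
```

```text
1 -2.38 -3.69 -0.77 0.002 0.001 0.045; 1 -2.54 -3.59 -0.76 0.001 0 0.044; 1 -2.69 -3.47 -0.77 0.002 0.001 0.045; 1 -2.85 -3.34 -0.75 0.001 0.001 0.045; 1 -3 -3.22 -0.76 0.002 0 0.044; 1 -3.13 -3.08 -0.75 0.002 0.001 0.045; 1 -3.27 -2.94 -0.75 0.001 0.001 0.045
7 end [ 0.5985 -0.027   0.211 ]
```

Call:
servo_tool(commands="1 -2.4 -3.7 -0.75 0.002 0 0.045; 1 -2.55 -3.6 -0.75 0.001 0 0.045; 1 -2.7 -3.45 -0.75 0.002 0 0.045; 1 -2.85 -3.35 -0.75 0.001 0 0.045; 1 -3 -3.2 -0.75 0.002 0 0.044; 1 -3.15 -3.1 -0.75 0.002 0 0.045; 1 -3.25 -2.95 -0.75 0.001 0 0.045; 1 0 0 0 0 0 0")

```text
clock: 16.5
position: [0.5998, -0.0442, 0.2143]
eef_rot: [0.006, 0.24, 0.971, -0.003]
ft_force: [-0.6, -1.4, 0.4]
opening: 0.0853
gripper_force: 0.0
```

Run:
```python
from h import *
for k in range(3): im,d=r.camera('wrist')
o=r.get_obs(); print(o['position'],o['joint_positions'].round(3),o['dq'].round(3).max())
v,u=np.mgrid[0:400,0:640]
for k in range(2):
    cal=r.calibration('wrist'); im,d=r.camera('wrist'); P=world('w',d.ravel(),cal,np.c_[u.ravel(),v.ravel()])
    m=(np.hypot(P[:,0]-.597,P[:,1]+.028)<.12)
    for n,lo,hi in [('rim',.057,.068),('ledge',.048,.056)]:
        q=P[m&(P[:,2]>lo)&(P[:,2]<hi)]; (cx,cy),(w,h),a=cv2.minAreaRect((q[:,:2]*1000).astype(np.float32)); print(n,len(q),round(cx,1),round(cy,1),round(w,1),round(h,1),round(a,2),np.median(q[:,2]))
save('w3',im)
```

```text
[ 0.59731244 -0.03329099  0.21148056] [-0.388  0.328  0.452  1.776 -0.159  1.069  1.218] 0.017
rim 5087 597.4 -26.8 126.4 146.7 63.74 0.06238636688111587
ledge 4940 597.4 -26.8 112.7 132.7 63.81 0.05247510698677446
rim 5064 597.2 -26.7 126.3 146.4 63.79 0.06240546037954653
ledge 4951 597.4 -26.8 112.7 132.7 63.89 0.052499555423367816
```

View pics/w3.png

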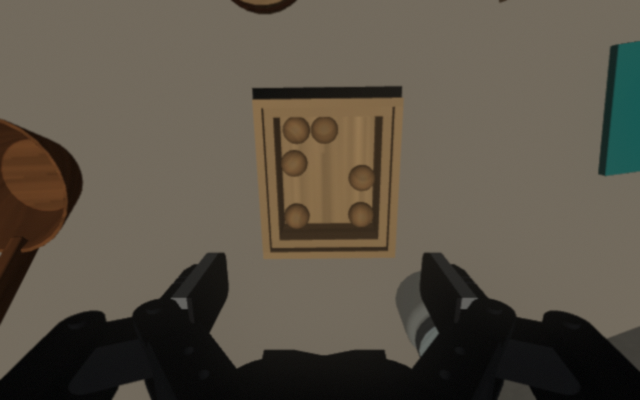

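Run:
```python
from h import *
Q=tool(171.,0)
s=rows([((.4726,.2509,.10),Q)],1)
```

```text
1 2.98 2.44 1.37 0 0.001 -0.039; 1 2.88 2.56 1.38 0 0 -0.039; 1 2.77 2.66 1.38 0 0.001 -0.038; 1 2.67 2.77 1.38 0 0 -0.039; 1 2.57 2.87 1.38 0 0.001 -0.039; 1 2.44 2.97 1.38 0 0 -0.039; 1 2.33 3.06 1.38 0 0.001 -0.038; 1 2.21 3.15 1.39 0 0 -0.039
8 end [0.4726 0.2509 0.1   ]
```

Call:
servo_tool(commands="1 3 2.45 1.4 0 0 -0.039; 1 2.9 2.55 1.4 0 0 -0.039; 1 2.75 2.65 1.4 0 0 -0.038; 1 2.65 2.75 1.4 0 0 -0.039; 1 2.55 2.85 1.35 0 0 -0.039; 1 2.45 2.95 1.35 0 0 -0.039; 1 2.35 3.05 1.35 0 0 -0.039; 1 2.2 3.15 1.35 0 0 -0.039")

```text
clock: 17.55
position: [0.4714, 0.2517, 0.0992]
eef_rot: [0.002, 0.076, 0.997, -0.001]
ft_force: [0.6, -0.0, -0.9]
opening: 0.0854
gripper_force: 0.0
```

Call:
servo_tool(commands="1 0 0 0 0 0 0; 1 0 0 0 0 0 0; 1 0 0 0 0 0 0")

```text
clock: 17.85
position: [0.4738, 0.2485, 0.0999]
eef_rot: [0.003, 0.079, 0.997, -0.001]
ft_force: [-0.5, -0.4, 0.0]
opening: 0.0854
gripper_force: 0.0
```

Run:
```python
from h import *
p,q=state();print(p,(q.inv()*tool(171.,0)).as_rotvec().round(3))
s=rows([((.4726,.2509,.06),tool(171,0)),((.4726,.2509,.021),tool(171,0))],1,step=.02)
```

```text
[0.47381808 0.24845381 0.09989684] [-0.002  0.006 -0.001]
1 0.09 0.11 1.99 -0.001 0.003 0; 1 0.08 0.12 2 -0.001 0.003 -0.001; 1 0 0 1.95 0 0 0; 1 0 0 1.95 0 0 0
4 end [0.4726 0.2509 0.021 ]
```

Call:
servo_tool(commands="1 0.1 0.1 2 0 0.003 0; 1 0.1 0.1 2 0 0.003 0; 1 0 0 1.9 0 0 0; 1 0 0 1.6 0 0 0; 1 0 0 0 0 0 0; 1 0 0 0 0 0 0; 1 0 0 0 0 0 0")

```text
clock: 18.55
position: [0.4734, 0.2509, 0.0258]
eef_rot: [0.0, 0.079, 0.997, 0.0]
ft_force: [0.1, -0.4, 0.3]
opening: 0.0851
gripper_force: 0.0
```

Run:
```python
from h import *
p,q=state();print(p.round(4),(q.inv()*tool(171.,0)).as_rotvec().round(3),q.inv().apply(np.array([.4726,.2509,.021])-p).round(4))
```

```text
[0.4734 0.2509 0.0258] [ 0.     0.001 -0.002] [ 0.0008 -0.0002  0.0048]
```

Call:
servo_tool(commands="1 0.1 0 0.4 0 0 0; 0 0 0 0 0 0 0; 0 0 0 0 0 0 0; 0 0 0 0 0 0 0; 0 0 0 0 0 0 0; 0 0 0 0 0 0 0; 0 0 0 0 0 0 0; 0 0 0 0 0 0 0", newtons=100)

```text
clock: 19.35
position: [0.4715, 0.2515, 0.0209]
eef_rot: [-0.0, 0.079, 0.997, -0.0]
ft_force: [-0.1, 0.8, 2.4]
opening: 0.0124
gripper_force: 98.2
```

```bash
cat > lid.py <<'E'
from h import *
BX=np.array([.5974,-.0268,.052]); BYX=153.8
def lidpose():
    z=np.load('lid.npz'); p,q=state(); return p+q.apply(z['A']), q*R.from_quat(z['B'])
def tl(P,Rl): # tool pose for lid pose
    z=np.load('lid.npz'); Q=Rl*R.from_quat(z['B']).inv(); return np.array(P)-Q.apply(z['A']),Q
RL=lambda a:R.from_euler('z',a,degrees=True)
E
python3 - <<'E'
from lid import *
p,q=state(); print(p.round(4),r.get_obs()['opening'],r.get_obs()['ft_force'].round(1),(q.inv()*tool(171.,0)).as_rotvec().round(3))
# lid yaw snaps to the pads; across-bar position follows the jaws; along-bar as seen
Q=q; c=np.array([.4726,.2509,0]); m=q.as_matrix(); y=m[:,1]; c=c+y*((p-c)@y); c[2]=0
yaw=np.degrees(np.arctan2(m[1,0],m[0,0])); print(c,yaw)
np.savez('lid.npz',A=q.inv().apply(c-p),B=(q.inv()*RL(yaw)).as_quat())
print(lidpose()[0])
rows([tl(c+[0,0,.1],RL(yaw)),tl(BX+[0,0,.05],RL(BYX))],0,step=.04)
E
```

```text
[0.4715 0.2515 0.0209] 0.012443654827564203 [-0.1  0.8  2.4] [-0.001 -0.    -0.001]
[0.47266244 0.25129285 0.        ] 170.9684101562665
[ 4.72662444e-01  2.51292853e-01 -3.46944695e-18]
0 0 0 -3.33 0 0 0; 0 0 0 -3.34 0 0 0; 0 0 -0.01 -3.33 0 0 0; 0 -2.09 -3.18 -0.02 0 0 0.037; 0 -2.2 -3.11 -0.03 0 0 0.038; 0 -2.32 -3.02 -0.02 0 0 0.037; 0 -2.42 -2.93 -0.02 0 0 0.038; 0 -2.54 -2.83 -0.03 0 0 0.037
0 -2.64 -2.74 -0.02 0 0 0.038; 0 -2.75 -2.64 -0.03 0 0 0.037; 0 -2.84 -2.54 -0.02 0 0 0.038
11 end [ 0.5963 -0.0263  0.1229]
```

Call:
servo_tool(commands="0 0 0 -2 0 0 0; 0 0 0 -4 0 0 0; 0 0 0 -4 0 0 0; 0 -2.1 -3.2 0 0 0 0.037; 0 -2.2 -3.1 0 0 0 0.038; 0 -2.3 -3 0 0 0 0.037; 0 -2.4 -2.95 0 0 0 0.038; 0 -2.55 -2.85 0 0 0 0.037")

```text
clock: 20.15
position: [0.5486, 0.0762, 0.1202]
eef_rot: [-0.001, 0.172, 0.985, -0.001]
ft_force: [1.2, 0.7, -0.6]
opening: 0.0124
gripper_force: 97.8
```

Call:
servo_tool(commands="0 -2.65 -2.75 0 0 0 0.038; 0 -2.75 -2.65 0 0 0 0.037; 0 -2.85 -2.55 0 0 0 0.038; 0 0 0 0 0 0 0; 0 0 0 0 0 0 0; 0 0 0 0 0 0 0; 0 0 0 0 0 0 0")

```text
clock: 20.85
position: [0.5951, -0.0247, 0.1202]
eef_rot: [-0.001, 0.225, 0.974, -0.0]
ft_force: [0.1, -0.0, -0.7]
opening: 0.0122
gripper_force: 97.7
```

```bash
cat > err.py <<'E'
from lid import *
o=r.get_obs(); c,Rl=lidpose(); P,Q=tl(BX,RL(BYX)); p,q=state()
print('lid',c.round(4),Rl.as_euler('ZYX',degrees=True).round(2),'f',o['ft_force'].round(1),'t',o['ft_torque'].round(2),'op',round(o['opening'],4))
print('to go, tool axes cm',(q.inv().apply(P-p)*100).round(2),'turn',(q.inv()*Q).as_rotvec().round(3))
E
python3 - <<'E'
from err import *
# see the held lid and the box from the top/wrist cameras
v,u=np.mgrid[0:400,0:640]
im,d=r.camera('wrist'); cal=r.calibration('wrist'); P=world('w',d.ravel(),cal,np.c_[u.ravel(),v.ravel()])
m=np.hypot(P[:,0]-c[0],P[:,1]-c[1])<.09
q=P[m&(abs(P[:,2]-c[2]-.01)<.006)]; (cx,cy),(w,h),a=cv2.minAreaRect((q[:,:2]*1000).astype(np.float32)); print('held plate',len(q),round(cx,1),round(cy,1),round(w,1),round(h,1),round(a,2),np.median(q[:,2]))
A=np.c_[q[:,:2]-c[:2],np.ones(len(q))]; k=np.linalg.lstsq(A,q[:,2],rcond=None)[0]; print('slopes',k.round(4))
E
```

```text
lid [ 0.5962 -0.0253  0.0993] [ 1.5396e+02 -1.1000e-01  2.0000e-02] f [ 0.1 -0.  -0.7] t [ 0.02 -0.    0.01] op 0.0122
to go, tool axes cm [-0.19 -0.08  4.73] turn [-0.    -0.002  0.003]
held plate 32157 593.0 -23.3 108.3 119.9 63.77 0.10991642122926953
slopes [-9.000e-04 -1.000e-04  1.099e-01]
```

Call:
servo_tool(commands="0 -0.2 -0.1 1.3 0 -0.002 0.003; 0 0 0 1.3 0 0 0; 0 0 0 0.8 0 0 0; 0 0 0 0 0 0 0; 0 0 0 0 0 0 0; 0 0 0 0 0 0 0; 0 0 0 0 0 0 0")

```text
clock: 21.6
position: [0.5978, -0.029, 0.0873]
eef_rot: [0.001, 0.228, 0.974, -0.001]
ft_force: [0.0, -0.2, -0.1]
opening: 0.0122
gripper_force: 97.7
```

```bash
python3 err.py
```

```text
lid [ 0.5989 -0.0295  0.0665] [1.536e+02 1.700e-01 1.000e-02] f [ 0.  -0.2 -0.1] t [-0.02  0.   -0.01] op 0.0122
to go, tool axes cm [0.25 0.18 1.44] turn [-0.     0.003 -0.003]
```

Call:
servo_tool(commands="0 0 0 0 0 0 0; 0 0 0 0 0 0 0; 0 0 0 0 0 0 0; 0 0 0 0 0 0 0; 0 0 0 0 0 0 0")

```text
clock: 22.1
position: [0.5972, -0.0288, 0.0867]
eef_rot: [0.001, 0.228, 0.974, -0.001]
ft_force: [-0.2, -0.2, -1.9]
opening: 0.0123
gripper_force: 97.7
```

```bash
python3 err.py; python3 err.py; python3 -c "
from h import *
for i in range(4): r.camera('top'); print(state()[0].round(4))"
```

```text
lid [ 0.5983 -0.0294  0.0659] [1.5361e+02 1.0000e-01 5.0000e-02] f [-0.2 -0.2 -1.9] t [ 0.   -0.03 -0.  ] op 0.0123
to go, tool axes cm [0.19 0.19 1.39] turn [-0.001  0.002 -0.003]
lid [ 0.5983 -0.0294  0.0659] [1.5361e+02 1.0000e-01 5.0000e-02] f [-0.2 -0.2 -1.9] t [ 0.   -0.03 -0.  ] op 0.0123
to go, tool axes cm [0.19 0.19 1.39] turn [-0.001  0.002 -0.003]
[ 0.5972 -0.0288  0.0867]
[ 0.5972 -0.0288  0.0867]
[ 0.5972 -0.0288  0.0867]
[ 0.5972 -0.0288  0.0867]
```

Call:
servo_tool(commands="0 0.15 0.15 0.1 0 0.002 -0.003; 0 0 0 0 0 0 0; 0 0 0 0 0 0 0; 0 0 0 0 0 0 0; 0 0 0 0 0 0 0")

```text
clock: 22.8
position: [0.5965, -0.0269, 0.0857]
eef_rot: [-0.0, 0.227, 0.974, -0.001]
ft_force: [0.3, 0.5, 0.1]
opening: 0.0119
gripper_force: 97.7
```

```bash
python3 err.py
```

```text
lid [ 0.5976 -0.0274  0.0648] [ 1.5378e+02 -1.0000e-02  5.0000e-02] f [0.3 0.5 0.1] t [-0.08  0.01  0.01] op 0.0119
to go, tool axes cm [0.04 0.05 1.28] turn [-0.001 -0.    -0.   ]
```

Within 0.6 mm; go down gently.

Call:
servo_tool(commands="0 0.03 0.03 0.2 0 0 0; 0 0 0 0.2 0 0 0; 0 0 0 0.2 0 0 0; 0 0 0 0 0 0 0; 0 0 0 0 0 0 0")

```text
clock: 23.3
position: [0.5962, -0.0264, 0.0795]
eef_rot: [-0.001, 0.227, 0.974, -0.001]
ft_force: [0.5, -0.4, -1.2]
opening: 0.0125
gripper_force: 97.7
```

```bash
python3 err.py
```

```text
lid [ 0.5973 -0.027   0.0587] [ 1.5378e+02 -3.0000e-02  6.0000e-02] f [ 0.5 -0.4 -1.2] t [-0.04  0.02 -0.01] op 0.0125
to go, tool axes cm [0.   0.02 0.67] turn [-0.001 -0.    -0.   ]
```

In the pocket (below the rim, no contact force). Continue to the ledge.

Call:
servo_tool(commands="0 0 0 0.2 0 0 0; 0 0 0 0.2 0 0 0; 0 0 0 0.15 0 0 0; 0 0 0 0.1 0 0 0; 0 0 0 0 0 0 0; 0 0 0 0 0 0 0")

```text
clock: 23.9
position: [0.5964, -0.0265, 0.0732]
eef_rot: [-0.0, 0.227, 0.974, -0.001]
ft_force: [0.8, -0.1, -0.4]
opening: 0.0124
gripper_force: 97.7
```

```bash
python3 err.py
```

```text
lid [ 0.5974 -0.027   0.0523] [ 1.5378e+02 -1.0000e-02  5.0000e-02] f [ 0.8 -0.1 -0.4] t [-0.01  0.03  0.01] op 0.0124
to go, tool axes cm [0.01 0.02 0.03] turn [-0.001 -0.    -0.   ]
```

Call:
servo_tool(commands="0 0 0 0.1 0 0 0; 0 0 0 0.1 0 0 0; 0 0 0 0 0 0 0; 0 0 0 0 0 0 0")

```text
clock: 24.3
position: [0.5965, -0.0264, 0.0729]
eef_rot: [-0.001, 0.227, 0.974, -0.0]
ft_force: [-4.4, 0.7, 7.8]
opening: 0.0122
gripper_force: 99.1
```

Seated (contact at 8 N). Release and retreat.

Call:
servo_tool(commands="1 0 0 0 0 0 0; 1 0 0 0 0 0 0; 1 0 0 0 0 0 0; 1 0 0 0 0 0 0; 1 0 0 -1 0 0 0; 1 0 0 -3 0 0 0; 1 0 0 -4 0 0 0; 1 0 0 -4 0 0 0")

```text
clock: 25.1
position: [0.596, -0.0265, 0.1926]
eef_rot: [-0.001, 0.227, 0.974, -0.001]
ft_force: [1.1, 0.2, 0.4]
opening: 0.085
gripper_force: 0.0
```

Call:
servo_tool(commands="1 0 0 -2 0 0 0; 1 0 0 0 0 0 0; 1 0 0 0 0 0 0; 1 0 0 0 0 0 0; 1 0 0 0 0 0 0")

```text
clock: 25.6
position: [0.5952, -0.0262, 0.2094]
eef_rot: [-0.002, 0.227, 0.974, -0.001]
ft_force: [-0.9, -0.1, 0.3]
opening: 0.0851
gripper_force: 0.0
```

Run:
```python
from h import *
v,u=np.mgrid[0:400,0:640]; o=r.get_obs(); print(o['position'].round(3),o['opening'])
for cam in ('wrist','scene'):
    cal=r.calibration(cam); im,d=r.camera(cam); P=world(cam,d.ravel(),cal,np.c_[u.ravel(),v.ravel()])
    ax=np.array([np.cos(np.radians(153.8)),np.sin(np.radians(153.8))]); ay=np.array([-ax[1],ax[0]]); D=P[:,:2]-[.5974,-.0268]; x=D@ax;y=D@ay
    m=(abs(x)<.058)&(abs(y)<.049)&(P[:,2]<.075)&(P[:,2]>.04)&(d.ravel()>0); A=np.c_[x[m],y[m],np.ones(m.sum())]; k=np.linalg.lstsq(A,P[m,2],rcond=None)[0]
    rim=(abs(y)<.06)&(abs(x)<.071)&((abs(y)>.0575)|(abs(x)>.0675))&(P[:,2]>.05)&(P[:,2]<.075)
    print(cam,'lid plane',k.round(4),m.sum(),'rim',np.median(P[rim,2]).round(4),rim.sum())
    b=(abs(x)<.05)&(abs(y)<.03)&(P[:,2]>.085)&(P[:,2]<.11); q=P[b]
    if len(q)>20: (cx,cy),s,a=cv2.minAreaRect((q[:,:2]*1000).astype(np.float32)); print('bar',cx,cy,s,a)
    rim=P[(np.hypot(P[:,0]-.465,P[:,1]+.3)<.08)&(P[:,2]>.05)&(P[:,2]<.062)]; 
    if len(rim): A=np.c_[rim[:,:2]-[.465,-.3],np.ones(len(rim))]; print('cup',len(rim),np.linalg.lstsq(A,rim[:,2],rcond=None)[0].round(3),rim.min(0).round(3),rim.max(0).round(3))
    for t in ('jar','coasters','ball0'):
        for Q in r.masks_of(cam,t)[:2]: print(t,round(Q['p'],2),np.median(mpts(cam,d,cal,Q['region']),0).round(3))
```

```text
[ 0.595 -0.026  0.209] 0.08505494457648406
wrist lid plane [ 0.0023 -0.0001  0.0625] 12374 rim 0.0625 1957
bar 597.8673706054688 -26.581161499023438 (13.936930656433105, 69.55374145507812) 63.5006217956543
cup 1451 [-0.004 -0.012  0.056] [ 0.42  -0.338  0.05 ] [ 0.54  -0.235  0.062]
jar 0.88 [ 0.757 -0.006  0.06 ]
coasters 0.92 [ 0.438 -0.007  0.033]
coasters 0.63 [ 0.482 -0.311  0.02 ]
ball0 0.45 [ 0.482 -0.311  0.02 ]
scene lid plane [0.0018 0.0007 0.0628] 978 rim 0.062 177
bar 598.5940551757812 -26.192779541015625 (18.28744888305664, 67.43930053710938) 63.9436149597168
cup 60 [0.01  0.017 0.056] [ 0.398 -0.332  0.05 ] [ 0.537 -0.238  0.062]
jar 0.65 [0.791 0.027 0.08 ]
coasters 0.81 [0.405 0.015 0.039]
```

The lid is flush with the rim, level and square. The cup stands upright and the bystanders are unmoved, so I'm handing in.

```bash
python3 -c "
from workcell import r
print(r.sign_off())"
```

```text
the job is handed in; nothing more can be done
None
```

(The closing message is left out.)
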